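Pry open the terminal box of a jig grinder

TASK

Take the flat-bladed pry tool from the tool rest, push its blade into the notch of the terminal box, under the snapped-in cover, and pry that end of the cover up until it pops free of its two spring clips; do it with the blade, not with the fingers. Leave the cover loose and lay the tool back flat on the rest, in the place it came from.

Things in the scene. Friction and masses are not known exactly. Their poses are not given: they have to be found in the camera images.
- tool_grip (a point): Flat-bladed pry tool, 120 g: the grip centre, half-way up its black handle (22 wide, 20 mm high, from 70 mm behind to 45 mm ahead of this point), near the centre of mass. x along the tool to the tip, z up. The steel blade (16 wide, 3 thick, 60 mm long) goes on along the centre line. A scriber with the same handle but a round pointed shank lies parallel, 84 mm to one side.
- tool_tip (a point): Middle of the end edge of the pry tool's blade, 105 mm ahead of tool_grip, same axes. Lifted bodily, the tool may tip a few degrees in the grip, so grip the handle firmly.
- rest: Tool rest, fixed: alloy plate 125 x 180 x 4 mm with two wooden bars along its y, 12 mm wide, tops 20 mm up, at x = 35 and -50 mm. Origin on the bench. Both tools lie across the bars along its x, grip centres 30 mm up, at about x = 0 and y = +42 or -42 mm. Fingers have room between the bars.
- box_notch (a point): Green box, fixed, 124 x 110 mm, rim 64 mm high, recessed alloy cover. The notch is a 44 mm gap in one short end; this point is mid-opening, under the cover's edge, 41 mm above the bench, 9 mm in from the outer face. x level into the box, z up. Free space 7 mm below and 7 mm above, 40 mm inwards; 12 to 20 mm in is a good blade depth. The box with four screws and no notch is not meant.
- cover_edge (a point): Middle of the cover's lower edge at the notch (99 x 80 x 3 mm, 60 g), 7 mm above box_notch when snapped in; x into the box, z up. It tips up about its far end. Two sprung flaps hold it with 3 to 4 N; 13 mm up they let go, 17 mm up they spring under it and it is free: lift 20 to 28 mm to be sure. Let down, the freed cover lies on the flaps, this edge about 10 mm above snapped-in.
Mind the look-alikes: they are no part of the job. What is shaped like the part that bears tool_grip but red is not meant.

How it is judged:
By the outcome, as a careful person would: the job done as asked, in the order asked, and still so for the second after the job is handed in, with the robot touching nothing.
It also fails if it takes over 54 s, if anything falls off the work surface, if the arm or the gripper's body presses on something with over 40 N, if the wrist force passes 120 N, or if a joint passes its speed limit or range.

ROBOT

A 7-joint arm with a two-finger parallel gripper is mounted at the origin on the work surface. World frame = base frame: x ahead of the robot, y to its left, z up, the work surface at z = 0. Lengths are in m, angles in rad, forces in N, time in s.
With the tool pointing down it reaches from about 0.4 to 0.85 m from the base axis. Payload 4.4 kg.
Tool frame: the origin (TCP) lies midway between the tips of the shut fingers; the grasp point (between the pads) lies 19 mm behind it; z points along the fingers, y is the line along which they close (so a half turn about z gives the same grasp; the last joint's range is limited). The gripper opens to 94 mm and grips with 3 to 60 N. Pads are 16 mm wide; open, the fingers measure 119 mm over their backs; the gripper's body (75 mm by 177 mm) begins 78 mm behind the grasp point.
Start: joints at [1.072, 0.628, 0.038, 1.517, -0.027, 0.996, -0.02], TCP at [0.273, -0.59, 0.205] pointing down, gripper open.
Joint ranges: [-3.06, 3.06], [-0.37, 2.12], [-1.25, 1.32], [0.18, 2.47], [-1.1, 4.24], [0.23, 1.98], [-2.94, 2.94]. Speed limits (rad/s): [2.57, 2.57, 3.14, 3.14, 3.14, 3.14, 3.14].

INTERFACE

Orientations are given as a unit quaternion [x, y, z, w].
In Python, from rig import r, planner, monitor, cams gives the robot as it stands. The module is installed in compiled form; this text tells all that it offers. Calls block until the motion is done:
- r.reach(position, orientation): joint-space move of the TCP to a pose.
- r.movel(position, attitude=None, velocity=0.15, force_limit=None): straight line of the TCP; attitude=None keeps the orientation; velocity is the mean speed in m/s. With force_limit (N) it stops when the force on the tool has changed by that much, and returns True; else False.
- r.set_joints(angles): joint-space move.
- r.grip(opening): finger opening in m; the grip force is fixed at half the most; returns when the fingers have stopped.
- r.dwell(seconds).
- planner.ik(position, orientation): joint angles nearest the present ones, or None.
- monitor.observe(): the state.
- cams.capture(name): name is "scene" or "top" or "wrist"; returns the picture (420x560x3 uint8, blue, green, red); there is no depth.
- cams.get_calibration(name): a dict with "vfov" (degrees; the focal length in pixels is half the picture's height over the tangent of half this angle, whatever the lens; pixels are square), "cx", "cy" (the principal point, pixels), "R" (3x3) and "t" (3): a world point X has camera coordinates R X + t. Camera axes: x right, y down, z forward; pixel columns grow to the right and rows downward; lengths in m; the calibration is good to about 2 mm. A picture is of the moment at which its call begins: read the wrist's pose just before it. get_calibration takes no time and is no camera call; for the wrist camera it gives the pose at the moment of the call.
A pose or a line that the arm cannot do raises r.IKError and nothing moves.
- r.job_done(): hands the job in; it is judged then, once.
The state is a dict: "time_s": time; "joint_pos": joint angles; "qvel": joint speeds; "joint_torque": joint torques, N m; "ee_pos": TCP position; "tool_rot": TCP orientation; "force": force on the tool from outside, world axes, zero at the start; "torque": the same for the moment, N m; "opening": finger opening in m; "finger_force": force on a finger pad.
Only numpy, scipy, OpenCV 4.12 (cv2) and the standard library are available. Lean on these libraries where they do the work, as an engineer would, in place of code of your own. Each camera call takes 0.05 s, during which the arm holds its last target. There are 200 camera calls.

## Working session

There is one attempt and no reset: what is moved stays moved. The work goes in short steps, each a Python script; the robot and the scene stay as the last script left them, time stands still between calls to the robot, and variables do not carry over. Pictures are saved under pics/ and viewed, at most 10 in all, crops included, and the job is handed in when it is done.

```bash
mkdir -p pics; python3 - <<'E'
from rig import r,planner,monitor,cams
import cv2
for n in("scene","top"):
    im=cams.capture(n); cv2.imwrite(f"pics/{n}0.png",im); c=cams.get_calibration(n); print(n,c)
s=monitor.observe(); print(s["time_s"],s["ee_pos"],s["tool_rot"],s["force"])
E
```

```text
scene {'vfov': 49.97807124359322, 'cx': 290.88762520460955, 'cy': 210.1841020984188, 'R': array([[-0.04146713,  0.99913253, -0.00383067],
       [ 0.8495616 ,  0.03324109, -0.52644099],
       [-0.52585698, -0.02508439, -0.85020304]]), 't': array([ 0.12480652, -0.38914815,  1.31503002])}
top {'vfov': 47.44925838356325, 'cx': 281.56899573157926, 'cy': 203.71100458392576, 'R': array([[-0.01265788, -0.99988917,  0.00783742],
       [-0.98731889,  0.01125756, -0.15834983],
       [ 0.15824404, -0.0097424 , -0.98735197]]), 't': array([-0.11169412,  0.50345017,  1.15020003])}
0.1 [ 0.27239429 -0.58953331  0.20468395] [ 9.76676486e-01  2.14714623e-01 -1.94924727e-04 -7.96280172e-04] [ 0.45029048 -0.57410184 -1.01232678]
```

View pics/top0.png

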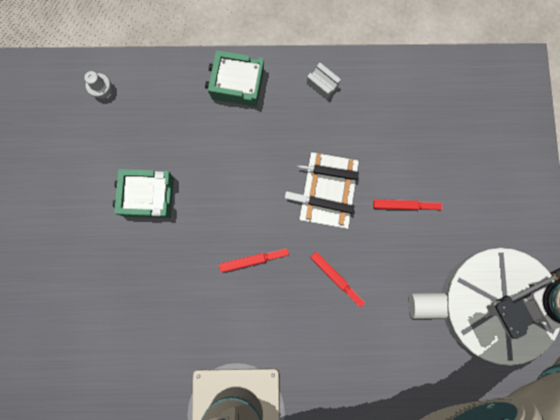

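View pics/scene0.png

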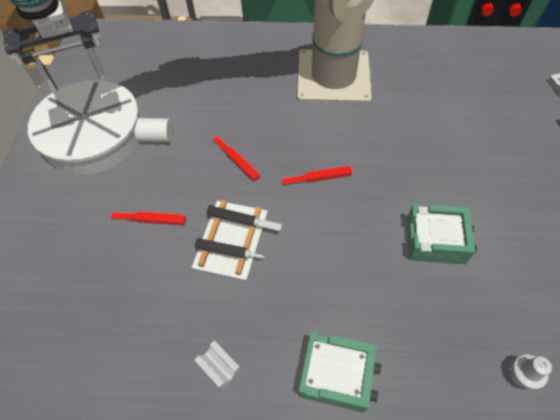

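Top view: the rest is at (330,190). On it lie the pry tool (tip 287,196; handle end 354,209) and the scriber with its thin shank (300,168 to 357,175). There are two green boxes. The one at (143,193) has a gap and no screws, with its notch on the right at about (170,193), so it fits. The one at (237,77) has four screws and is not meant. The red tools are decoys.

I'll localise roughly from both fixed cameras and look at enlarged crops.

```bash
cat > h.py <<'E'
import numpy as np, cv2
from rig import r,planner,monitor,cams
from scipy.spatial.transform import Rotation as Ro
def px(c,uv,z,sh=(420,560)):
    f=sh[0]/2/np.tan(np.radians(c["vfov"]/2)); R=np.array(c["R"]);t=np.array(c["t"])
    d=R.T@np.array([(uv[0]-c["cx"])/f,(uv[1]-c["cy"])/f,1]); o=-R.T@t
    return o+d*(z-o[2])/d[2]
def down(yaw,pitch=0):
    """TCP orientation: tool's long axis (tip) along yaw; fingers down and closing across; pitch>0 = tip up"""
    x=np.array([np.cos(yaw),np.sin(yaw),0]); z=np.array([0,0,-1.]); y=np.cross(z,x)
    q=Ro.from_matrix(np.c_[x,y,z])
    return (Ro.from_rotvec(np.cross(x,[0,0,1])*pitch)*q).as_quat()
E
python3 - <<'E'
from h import *
T=cams.get_calibration("top");S=cams.get_calibration("scene")
P=lambda n,c,uv,z:print(n,px(c,uv,z).round(4))
P("tip T",T,(287,196),.03);P("tip S",S,(281,228),.03)
P("end T",T,(354,209),.03);P("end S",S,(208,212),.03)
P("notch T",T,(170,193),.05);P("notch S",S,(413,228),.05)
P("boxcorner T",T,(170,170),.064);P("boxcorner T",T,(170,217),.064)
P("boxcorner S",S,(413,205),.064);P("boxcorner S",S,(411,243),.064)
a=cv2.imread("pics/top0.png");b=cv2.imread("pics/scene0.png")
f=lambda im,x,y:cv2.resize(im[y:y+75,x:x+100],(400,300),interpolation=cv2.INTER_CUBIC)
cv2.imwrite("pics/crop1.png",np.vstack([np.hstack([f(a,275,150),f(a,95,155)]),np.hstack([f(b,185,195),f(b,390,195)])]))
E
```

```text
tip T [ 0.5233 -0.1318  0.03  ]
tip S [ 0.5288 -0.1251  0.03  ]
end T [ 0.4882 -0.2997  0.03  ]
end S [ 0.4931 -0.2954  0.03  ]
notch T [0.5306 0.1583 0.05  ]
notch S [0.5286 0.1659 0.05  ]
boxcorner T [0.5856 0.1565 0.064 ]
boxcorner T [0.4687 0.1537 0.064 ]
boxcorner S [0.4775 0.1678 0.064 ]
boxcorner S [0.5736 0.154  0.064 ]
```

View pics/crop1.png

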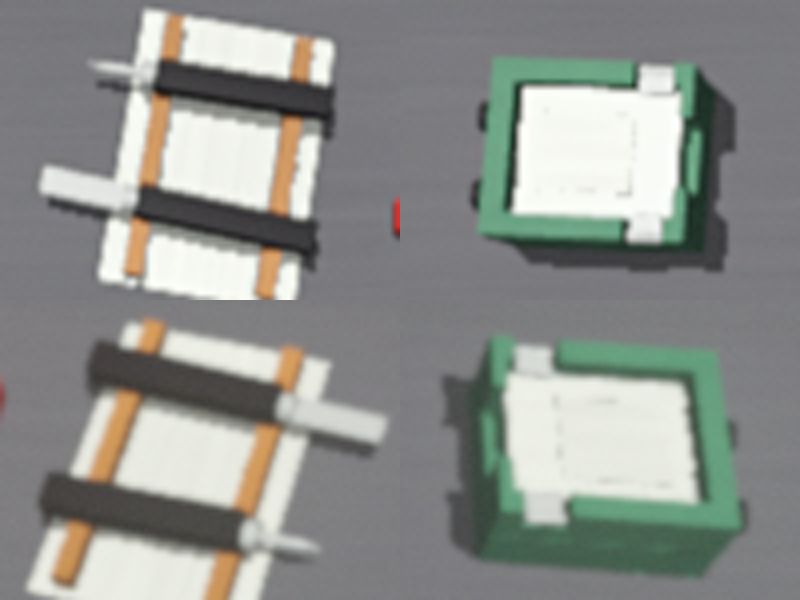

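The crop confirms both. The pry tool is the one with the wide flat blade, and the box without screws has its notch facing -y. Next I'll look from above the rest and the notch with the wrist camera.

```bash
python3 - <<'E'
from h import *
yaw=np.radians(78)
for p,y in(((.50,-.23,.2),yaw),((.53,.03,.03),np.radians(90)),((.53,.06,.06),np.radians(90))):
    for k in(0,np.pi): print(p,np.round(planner.ik(p,down(y-k)),2) if planner.ik(p,down(y-k)) is not None else None)
r.reach([.505,-.23,.25],down(yaw))
c=cams.get_calibration("wrist");cv2.imwrite("pics/w1.png",cams.capture("wrist"));np.save("w1.npy",c,allow_pickle=True)
print(monitor.observe()["time_s"],monitor.observe()["ee_pos"],c)
r.reach([.53,.06,.25],down(np.radians(90)))
c=cams.get_calibration("wrist");cv2.imwrite("pics/w2.png",cams.capture("wrist"));np.save("w2.npy",c,allow_pickle=True)
print(monitor.observe()["time_s"])
cv2.imwrite("pics/w12.png",cv2.resize(np.vstack([cv2.imread("pics/w1.png"),cv2.imread("pics/w2.png")]),(400,600)))
E
```

```text
(0.5, -0.23, 0.2) [ 0.53  0.5  -0.22  1.8   0.14  0.86  0.04]
(0.5, -0.23, 0.2) [-0.04  0.57  0.65  1.82 -0.43  0.9  -2.54]
(0.53, 0.03, 0.03) [ 0.01  0.73 -0.19  1.98  0.29  0.45 -0.39]
(0.53, 0.03, 0.03) [-0.43  0.79  0.5   2.   -0.73  0.54 -2.55]
(0.53, 0.06, 0.06) [-0.02  0.68 -0.21  1.96  0.27  0.52 -0.43]
(0.53, 0.06, 0.06) [-0.51  0.75  0.54  1.98 -0.67  0.6  -2.66]
1.7333 [ 0.50431127 -0.23186308  0.2497315 ] {'vfov': 66.74335041322898, 'cx': 282.38380334625134, 'cy': 206.4463620194549, 'R': array([[ 9.77562967e-01, -2.10642483e-01, -6.24122827e-04],
       [-2.02982036e-01, -9.42795436e-01,  2.64452375e-01],
       [-5.62933252e-02, -2.58392163e-01, -9.64398544e-01]]), 't': array([-0.54080462, -0.15511169,  0.4019443 ])}
2.9
```

View pics/w1.png

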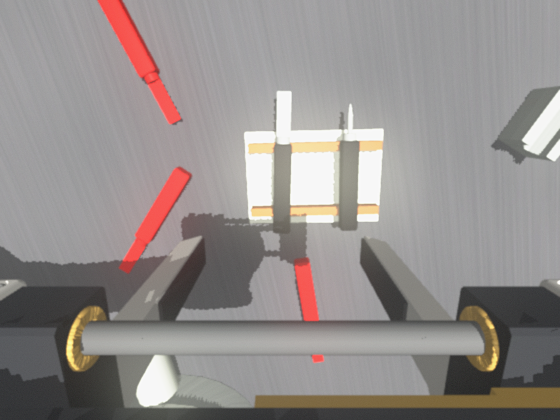

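View pics/w2.png

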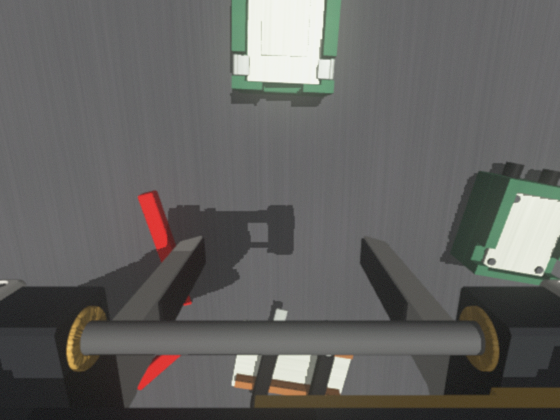

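w1: blade tip at (284.5,92), blade/handle junction (283,144), handle rear about (282,225). w2: notched box, end-face rim corners about (231,92) and (335,93), notch gap at about (265–301,90).

```bash
python3 - <<'E'
from h import *
a=np.load("w1.npy",allow_pickle=True).item();b=np.load("w2.npy",allow_pickle=True).item()
tip=px(a,(284.5,92),.0315);fr=px(a,(283,144),.036);re=px(a,(282,224),.04)
for n,u,v in(("f-t",fr,tip),("r-t",re,tip)): d=v-u;print(n,u,v,np.hypot(*d[:2]),np.degrees(np.arctan2(d[1],d[0])))
A=px(b,(231,92),.064);B=px(b,(335,93),.064);print(A,B,np.linalg.norm(A-B),np.degrees(np.arctan2(*(B-A)[1::-1])))
print("near notch floor",px(b,(283,92),.034))
for p in((264.5,90),(301,90)):print(px(b,p,.064))
print("rest bars mids",px(a,(248,147),.02),px(a,(383,145),.02),px(a,(250,211),.02),px(a,(379,210),.02))
cv2.imwrite("pics/w2c.png",cv2.resize(cv2.imread("pics/w2.png")[0:110,215:355],None,fx=5.4,fy=5.4,interpolation=cv2.INTER_CUBIC))
E
```

```text
f-t [ 0.51415778 -0.18491825  0.036     ] [ 0.52844994 -0.12683834  0.0315    ] 0.059812556215729326 76.1754719256274
r-t [ 0.49174841 -0.28305023  0.04      ] [ 0.52844994 -0.12683834  0.0315    ] 0.16046543959736842 76.77832343599638
[0.47431534 0.16332498 0.064     ] [0.58655786 0.16200181 0.064     ] 0.1122503204928151 -0.6754026758967361
near notch floor [0.53046919 0.16547719 0.034     ]
[0.51049519 0.16526066 0.064     ]
[0.54981171 0.16515409 0.064     ]
rest bars mids [ 0.46991401 -0.18041943  0.02      ] [ 0.63694484 -0.21385654  0.02      ] [ 0.45244284 -0.26276293  0.02      ] [ 0.620734   -0.29757586  0.02      ]
```

View pics/w2c.png

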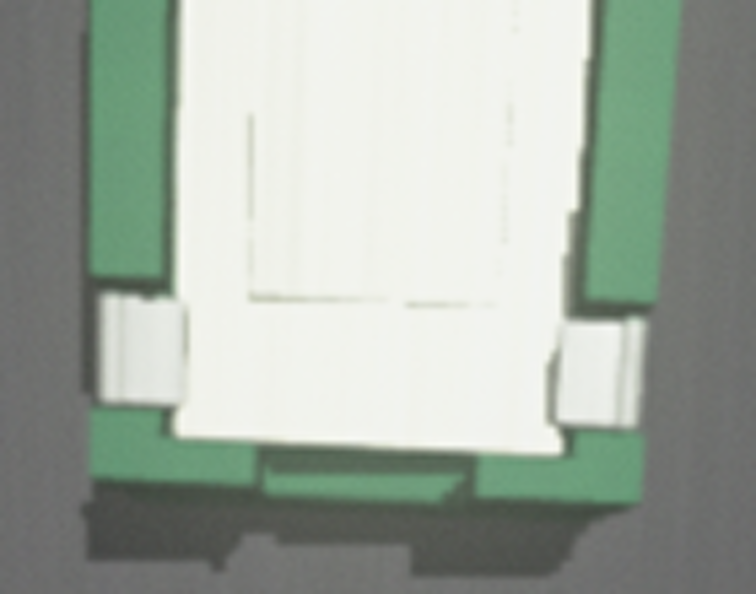

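```bash
python3 - <<'E'
from h import *
b=np.load("w2.npy",allow_pickle=True).item()
f=lambda u,v,z:px(b,(215+u/5.4-.4,v/5.4-.4),z)
def pr(n,A,B):
    d=B-A;print(n,((A+B)/2).round(4),np.linalg.norm(d).round(4),np.degrees(np.arctan2(d[1],d[0])).round(2))
pr("front",f(92,480,.064),f(641,500,.064));pr("notch",f(258,485,.064),f(476,496,.064));pr("cover",f(175,437,.051),f(562,455,.051))
pr("flapsin",f(90,275,.064),f(655,302,.064))
pr("left rim",f(90,480,.064),f(92,20,.064));pr("right rim",f(641,500,.064),f(681,10,.064))
E
```

```text
front [0.5299 0.1649 0.064 ] 0.1096 -2.12
notch [0.53   0.1648 0.064 ] 0.0436 -2.88
cover [0.5303 0.1744 0.051 ] 0.0795 -2.65
flapsin [0.5312 0.2017 0.064 ] 0.1096 -2.66
left rim [0.4768 0.2073 0.064 ] 0.081 87.15
right rim [0.5867 0.206  0.064 ] 0.0864 87.32
```

Box yaw comes out at 87.4°, the notch point at (0.530, 0.174, 0.041), the tool tip at (0.528, -0.127), and the tool yaw at about 77°. The known widths check out to within 0.5 mm. Grasping now.

```bash
python3 - <<'E'
from h import *
yaw=np.radians(77); d=np.array([np.cos(yaw),np.sin(yaw),0])
g=np.array([.5284,-.1268,0])-.095*d
q=down(yaw)
r.reach(g+[0,0,.12],q)
r.movel(g+[0,0,.0115],q,velocity=.12,force_limit=15)
s=monitor.observe();print("at",s["ee_pos"],g,s["force"])
r.grip(0.0); s=monitor.observe();print("grip",s["opening"],s["finger_force"],s["ee_pos"])
np.save("g.npy",s["ee_pos"])
r.movel(g+[0,0,.10],q,velocity=.1)
by=np.radians(87.4); bd=np.array([np.cos(by),np.sin(by),0]); N=np.array([.5303,.174,0])
p=N-bd*(.095+.045)
r.reach(p+[0,0,.08],down(by))
r.dwell(.2)
s=monitor.observe();print(s["time_s"],s["opening"],s["force"],s["ee_pos"],p)
np.save("w3.npy",cams.get_calibration("wrist"),allow_pickle=True)
w=cams.capture("wrist");sc=cams.capture("scene");np.save("s3.npy",sc)
cv2.imwrite("pics/w3raw.png",w)
f=lambda im,x,y,W,H:cv2.resize(im[y:y+H,x:x+W],(800,300),interpolation=cv2.INTER_CUBIC)
cv2.imwrite("pics/w3.png",np.vstack([f(w,160,0,266,100),f(sc,310,190,160,60)]))
E
```

```text
at [ 0.50764398 -0.21944923  0.01212523] [ 0.50702965 -0.21936516  0.        ] [-0.20310867 -0.22396273 -0.05761765]
grip 0.02195257922142655 29.99401867389679 [ 0.50697028 -0.21934833  0.0114897 ]
8.475 0.021755208452452525 [-0.84650734 -0.03410047 -1.30391086] [0.5242249  0.03214636 0.08003673] [0.52394918 0.03414412 0.        ]
```

View pics/w3.png

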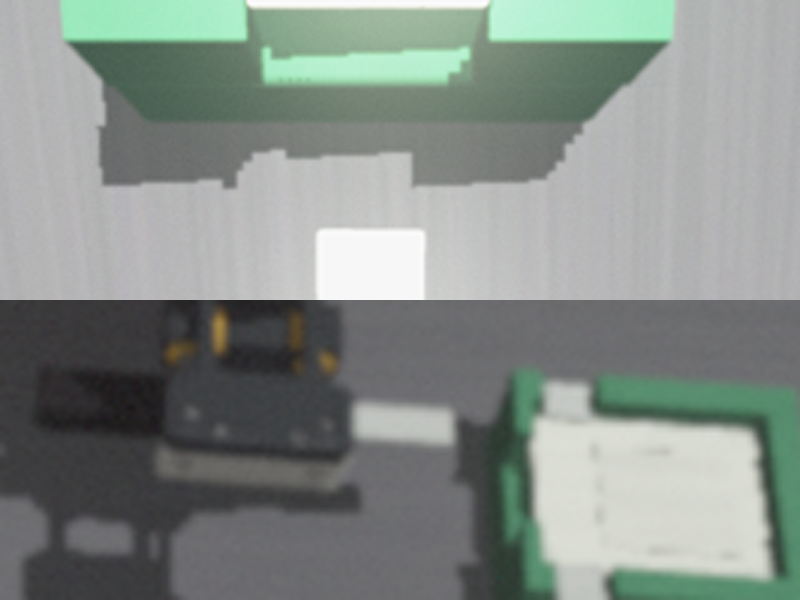

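Tip end edge spans about (265–301,76) in the wrist image, and the notch spans (242–322), so it is laterally centred. Next: the tip height, i.e. the tool's pitch in the grip.

```bash
python3 - <<'E'
from h import *
c=np.load("w3.npy",allow_pickle=True).item()
ee=np.array([.5242,.0321,.0800])
for z in(.080,.085,.09,.095,.1,.105):
    p=px(c,(160+371/3.008,76.3),z); L=px(c,(160+317/3.008,76.3),z);R=px(c,(160+425/3.008,76.3),z)
    print(z,p.round(4),"ahead",np.hypot(*(p-ee)[:2]).round(4),"w",np.linalg.norm(L-R).round(4))
for u in(247,488):print(px(c,(160+u/3.008,41/3),.064))
print("width box",[px(c,(160+u/3.008,41/3),.064).round(4) for u in(66,671)])
s=monitor.observe();print(s["ee_pos"],s["torque"])
E
```

```text
0.08 [0.5287 0.1308 0.08  ] ahead 0.0988 w 0.0188
0.085 [0.5286 0.1302 0.085 ] ahead 0.0982 w 0.0182
0.09 [0.5286 0.1296 0.09  ] ahead 0.0976 w 0.0177
0.095 [0.5286 0.129  0.095 ] ahead 0.097 w 0.0172
0.1 [0.5285 0.1284 0.1   ] ahead 0.0964 w 0.0167
0.105 [0.5285 0.1278 0.105 ] ahead 0.0958 w 0.0161
[0.5079814  0.16551531 0.064     ]
[0.55142922 0.16341431 0.064     ]
width box [array([0.4754, 0.1671, 0.064 ]), array([0.5844, 0.1618, 0.064 ])]
[0.52417155 0.03285381 0.08008068] [-0.0206556  -0.0700293   0.02489106]
```

```bash
python3 - <<'E'
from h import *
S=cams.get_calibration("scene")
for z in(.09,.095,.1,.105):print(z,px(S,(401,215.5),z).round(4))
by=np.radians(87.4); bd=np.array([np.cos(by),np.sin(by),0]); N=np.array([.5303,.174,0]); q=down(by)
at=lambda x,z:N+bd*(x-.095)+[0,0,z]
r.movel(at(-.045,.022),q,velocity=.1); r.dwell(.2)
print(monitor.observe()["ee_pos"],at(-.045,.022))
hit=r.movel(at(.015,.022),q,velocity=.06,force_limit=6); r.dwell(.2)
s=monitor.observe();print(hit,s["time_s"],s["ee_pos"],at(.015,.022),s["force"],s["torque"])
w=cams.capture("wrist");sc=cams.capture("scene")
f=lambda im,x,y,W,H:cv2.resize(im[y:y+H,x:x+W],(800,300),interpolation=cv2.INTER_CUBIC)
cv2.imwrite("pics/w4.png",np.vstack([f(w,160,0,266,100),f(sc,350,190,160,60)]))
E
```

```text
0.09 [0.522  0.1321 0.09  ]
0.095 [0.5251 0.1308 0.095 ]
0.1 [0.5281 0.1295 0.1   ]
0.105 [0.5312 0.1282 0.105 ]
[0.52449054 0.03416377 0.02265871] [0.52394918 0.03414412 0.022     ]
False 10.8583 [0.52668528 0.09358434 0.02199577] [0.52667096 0.09408235 0.022     ] [ 0.46347146  0.48134934 -0.16405335] [-0.04027325 -0.04549684 -0.02244624]
```

View pics/w4.png

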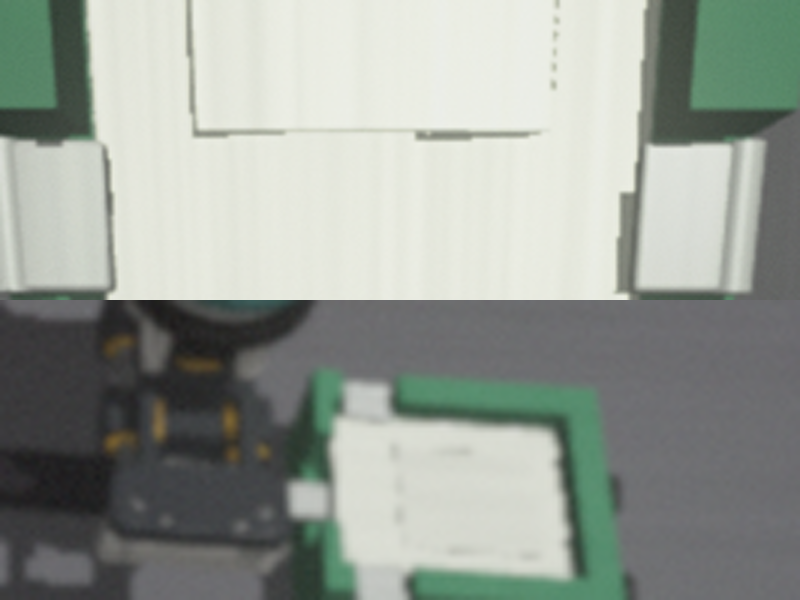

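The blade passes through the notch and vanishes under the cover's edge at scene px (413,230). No contact force, and the pitch is level. Lifting in stages.

```bash
python3 - <<'E'
from h import *
by=np.radians(87.4); bd=np.array([np.cos(by),np.sin(by),0]); N=np.array([.5303,.174,0]); q=down(by)
at=lambda x,z:N+bd*(x-.095)+[0,0,z]
for h in(.006,.012,.018,.024,.030):
    r.movel(at(.015,.022+h),q,velocity=.04); r.dwell(.1)
    s=monitor.observe();print(h,s["ee_pos"][2].round(4),np.round(s["force"],2),np.round(s["torque"],3))
print(s["time_s"])
w=cams.capture("wrist");sc=cams.capture("scene");cv2.imwrite("pics/s5.png",sc);cv2.imwrite("pics/w5r.png",w)
f=lambda im,x,y,W,H:cv2.resize(im[y:y+H,x:x+W],(800,300),interpolation=cv2.INTER_CUBIC)
cv2.imwrite("pics/w5.png",np.vstack([f(w,160,0,266,100),f(sc,350,190,160,60)]))
E
```

```text
0.006 0.0281 [ 0.56 -0.44 -2.38] [-0.065 -0.079 -0.024]
0.012 0.0338 [ 0.01 -0.18 -5.5 ] [-0.244 -0.045  0.014]
0.018 0.04 [ 0.64  1.03 -3.98] [-0.134 -0.053 -0.024]
0.024 0.0461 [-0.07  1.21 -4.93] [-0.056  0.077 -0.002]
0.03 0.0525 [-0.22  0.58 -1.12] [-0.056 -0.113  0.02 ]
12.9583
```

View pics/w5.png

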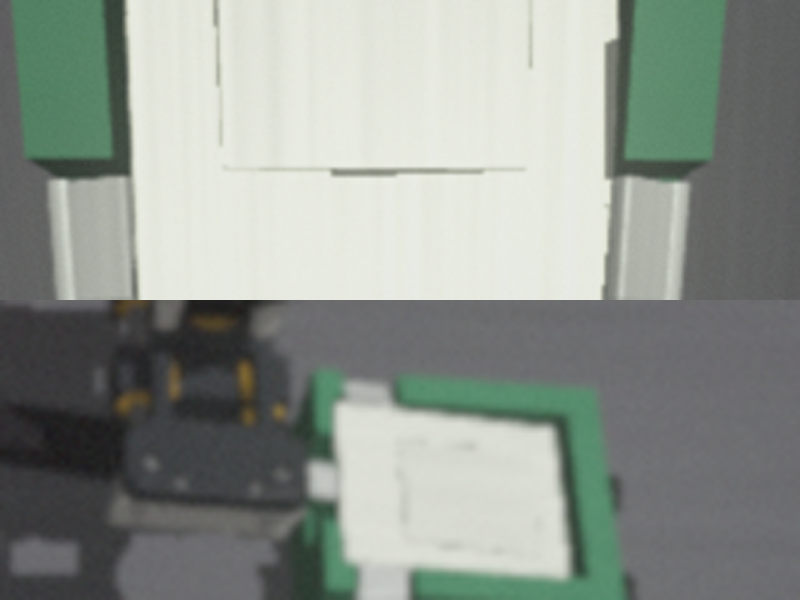

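The cover's near edge has risen: its scene px top-left corner moved up, and the force dropped from 5 N to 1 N. I'll measure the edge height from its apparent width in the wrist image.

```bash
python3 - <<'E'
from h import *
c=cams.get_calibration("wrist");im=cv2.imread("pics/w5r.png").astype(int)
for u in(225,240,260,310,325):
    g=im[60:260,u].min(1); print(u,[ (60+i,g[i],g[i+1]) for i in range(len(g)-1) if abs(g[i+1]-g[i])>25][:6])
for v in range(60,150,8):
    m=im[v].min(1); ok=np.where(m[150:420]>215)[0]+150
    print(v,ok.min() if len(ok) else None,ok.max() if len(ok) else None,len(ok))
E
```

```text
225 [(112, np.int64(203), np.int64(144)), (113, np.int64(144), np.int64(91))]
240 [(112, np.int64(201), np.int64(153)), (113, np.int64(153), np.int64(99)), (227, np.int64(87), np.int64(61))]
260 [(112, np.int64(206), np.int64(162)), (113, np.int64(162), np.int64(105))]
310 [(112, np.int64(208), np.int64(165)), (113, np.int64(165), np.int64(108))]
325 [(112, np.int64(211), np.int64(162)), (113, np.int64(162), np.int64(103))]
60 205 360 156
68 206 359 154
76 206 360 155
84 206 360 155
92 207 359 153
100 207 358 152
108 207 359 153
116 278 292 15
124 280 296 10
132 279 296 12
140 280 296 10
148 280 296 11
```

```bash
python3 - <<'E'
from h import *
c=cams.get_calibration("wrist");f=210/np.tan(np.radians(c["vfov"]/2));R=np.array(c["R"]);t=np.array(c["t"])
for w in(152.5,153.5,154.5):
    D=f*.08/w; X=np.array([(283-c["cx"])/f*D,(113-c["cy"])/f*D,D]); print(w,R.T@(X-t))
# y constraint: near edge with far end hinge at x=99 from N
for z in(.055,.06,.065,.07,.075,.08):
    e=px(c,(283,113),z); L=z-.051; print(z,e.round(4),"expected y",(.174+.099-np.sqrt(.099**2-L**2)).round(4))
E
```

```text
152.5 [0.53026364 0.17416832 0.05664453]
153.5 [0.53025994 0.17414747 0.05777976]
154.5 [0.53025629 0.1741269  0.0589003 ]
0.055 [0.5303 0.1742 0.055 ] expected y 0.1741
0.06 [0.5303 0.1741 0.06  ] expected y 0.1744
0.065 [0.5302 0.174  0.065 ] expected y 0.175
0.07 [0.5302 0.1739 0.07  ] expected y 0.1758
0.075 [0.5302 0.1738 0.075 ] expected y 0.177
0.08 [0.5302 0.1737 0.08  ] expected y 0.1783
```

The width suggests the edge is up only about 7–10 mm, so the tool has probably tipped in the grip. Checking by comparing the widths before and after, and the blade's slope.

```bash
cat >> h.py <<'E'
def edges(row,lo,hi,thr):
    """outermost sub-pixel crossings of thr scanning outwards from the middle column 283"""
    o=[]
    for s in(-1,1):
        u=283
        while lo<u<hi and row[u]>=thr:u+=s
        o.append(u-s*(thr-row[u])/(row[u-s]-row[u]) if row[u-s]!=row[u] else u)
    return o
def blade(im,c,rows,ee,thr=150,wd=.016):
    f=210/np.tan(np.radians(c["vfov"]/2));R=np.array(c["R"]);t=np.array(c["t"]);out=[]
    for v in rows:
        a,b=edges(im[v].min(1).astype(float),200,370,thr);D=f*wd/(b-a)
        X=R.T@(np.array([((a+b)/2-c["cx"])/f*D,(v-c["cy"])/f*D,D])-t); out.append([v,b-a,np.hypot(*(X-ee)[:2])*1e3,(X-ee)[2]*1e3])
    return np.array(out)
E
python3 - <<'E'
from h import *
np.set_printoptions(suppress=True,precision=1)
c=cams.get_calibration("wrist");ee=monitor.observe()["ee_pos"]
im=cv2.imread("pics/w5r.png");print(blade(im,c,range(116,200,8),ee))
print(im[130,262:306].min(1))
c3=np.load("w3.npy",allow_pickle=True).item();print(blade(cv2.imread("pics/w3raw.png"),c3,range(80,200,12),np.array([.5242,.0325,.08])))
E
```

```text
[[116.   29.1  78.9  -3.4]
 [124.   30.9  74.8   8.2]
 [132.   30.7  70.8   8.3]
 [140.   30.7  66.7   9.4]
 [148.   30.7  62.7  10.6]
 [156.   30.8  58.7  12. ]
 [164.   30.5  54.5  11.4]
 [172.   30.5  50.5  12.4]
 [180.   30.4  46.4  13.3]
 [188.   22.5  30.  -43.5]
 [196.   21.7  22.5 -50.5]]
[ 77  81  81  80 103 154 199 207 207 212 210 213 212 213 214 214 213 216
 216 217 216 215 215 214 215 216 216 217 216 217 216 215 216 218 218 202
 134  86  84  83  81  81  82  80]
[[ 80.  176.8  80.3 147.7]
 [ 92.  158.8  79.5 144.6]
 [104.  210.7  78.  153.2]
 [116.  166.   77.2 146.7]
 [128.  119.   75.9 134.5]
 [140.  105.9  74.  129.5]
 [152.  105.7  72.2 129.9]
 [164.   96.   69.8 125.5]
 [176.   77.9  65.7 113.8]
 [188.  131.2  69.  140.5]]
```

The blade slopes about 10° nose-down: it slipped in the grip and the edge is up only about 12 mm. I'll shorten the lever arm by sliding the blade deeper, to about 33 mm (40 mm is free), keep it nose-down so the edge bears near the handle, and lift further.

```bash
cat >> h.py <<'E'
BY=np.radians(87.4); BD=np.array([np.cos(BY),np.sin(BY),0]); N=np.array([.5303,.174,0])
def pose(gx,gz,pitch):
    "TCP pose for grasp point at gx along the box axis from the notch, height gz"
    q=down(BY,np.radians(pitch)); z=Ro.from_quat(q).as_matrix()[:,2]
    return N+BD*gx+[0,0,gz]+.019*z,q
def look(name,rows=range(116,190,8)):
    np.set_printoptions(suppress=True,precision=1)
    s=monitor.observe();c=cams.get_calibration("wrist");im=cams.capture("wrist");cv2.imwrite(f"pics/{name}.png",im)
    G=s["ee_pos"]-.019*Ro.from_quat(s["tool_rot"]).as_matrix()[:,2]
    b=blade(im,c,rows,G);b=b[(b[:,1]>24)&(b[:,1]<40)&(b[:,3]>-60)&(b[:,3]<25)]
    g=im[60:180,225].min(1).astype(int);e=60+np.argmin(np.diff(g))
    if len(b)>2:
        k=np.polyfit(b[:,2],b[:,3],1); ge=-(G-N)[:2]@BD[:2]*1e3
        print(name,"t%.1f"%s["time_s"],"slope",np.degrees(np.arctan(k[0])),"G",(G*1e3),"edge under z",G[2]*1e3+np.polyval(k,ge),"gx",-ge,"F",s["force"],"T",s["torque"]*100,"row",e)
    else: print(name,b)
E
python3 - <<'E'
from h import *
r.movel(*pose(-.080,.071,-6),velocity=.04)
r.movel(*pose(-.062,.071,-6),velocity=.04,force_limit=12);r.dwell(.1);look("a1")
r.movel(*pose(-.062,.080,-6),velocity=.03);r.dwell(.1);look("a2")
r.movel(*pose(-.062,.088,-6),velocity=.03);r.dwell(.1);look("a3")
E
```

```text
a1 t14.0 slope -6.328239225808515 G [527.4 111.7  71. ] edge under z 58.31164280979949 gx -62.362129996050946 F [-0.4  0.4 -1.9] T [ 9.3 -7.7  2.7] row 148
a2 t14.6 slope 39.278597706975724 G [527.4 112.1  80. ] edge under z 74.70223680244504 gx -62.00507952100767 F [ 0.5  0.4 -2.3] T [14.2  2.1  1.5] row 150
a3 t15.2 slope 12.101636047527228 G [527.4 112.   88. ] edge under z 74.70013146328702 gx -62.07654298805161 F [-0.5  0.1 -1.3] T [1.  2.3 1.1] row 151
```

```bash
cat >> h.py <<'E'
def cover(im,c,thr=175):
    f=210/np.tan(np.radians(c["vfov"]/2));R=np.array(c["R"]);t=np.array(c["t"])
    g=im[60:200,225].min(1).astype(int);e=60+np.argmin(np.diff(g))
    for v in(e-2,e-4,e-8,e-30,e-60):
        a,b=edges(im[v].min(1).astype(float),140,430,thr);D=f*.08/(b-a)
        print(" row",v,"w %.1f"%(b-a),"%.1f %.1f"%(a,b),(1e3*(R.T@(np.array([((a+b)/2-c["cx"])/f*D,(v-c["cy"])/f*D,D])-t))))
E
python3 - <<'E'
from h import *
np.set_printoptions(suppress=True,precision=1)
c=cams.get_calibration("wrist");im=cv2.imread("pics/a3.png");cover(im,c)
e=151;print(im[e-3,130:430:6].min(1))
for v in(155,160,165,170,175,180):print(v,im[v,262:306:2].min(1))
# scene comparison: column profiles of cover near-edge corner
a=cv2.imread("pics/s5.png");b=cams.capture("scene");cv2.imwrite("pics/s6.png",b);o=cv2.imread("pics/scene0.png")
for n,i in(("0",o),("5",a),("6",b)):
    for v in (215,220,226,240,245): print(n,v,i[v,408:428].min(1))
E
```

```text
row 149 w 26.6 271.0 297.7 [ 527.9   18.5 -716.3]
 row 147 w 25.8 272.0 297.8 [ 529.7   17.9 -750.6]
 row 143 w 88.2 223.6 311.9 [515.2 154.7 -51.5]
 row 121 w 124.6 222.9 347.5 [531.6 182.2  28.1]
 row 91 w 130.4 222.0 352.4 [533.5 200.3  30.7]
[110 111 110 112 111 110 113 114 114 103 100 102 105 107 105 108 228 221
 223 223 212 185 142 140 232 239 237 237 154 103  92  90  81 114 112 110
 110 107 105 106 104 103 101 111 114 112 114 112 113 109]
155 [ 91  90 119 228 231 236 235 236 235 238 238 236 236 238 238 238 237 239
 147  92  92  91]
160 [ 90  88 119 229 232 234 235 235 236 238 238 236 237 238 238 237 237 239
 159 122 124 121]
165 [ 87  90 118 228 231 234 235 235 236 238 237 235 237 238 238 237 238 239
 162 126 127 125]
170 [ 88  87 118 228 233 235 235 235 236 238 237 236 238 238 238 237 237 237
 148 126 125 125]
175 [ 86  86 103 226 232 234 235 235 236 238 238 236 237 238 238 237 238 236
 149 124 123 121]
180 [ 84  86 102 226 231 234 234 235 235 238 237 235 237 238 238 237 237 235
 148 125 124 122]
0 215 [ 74  62  59  59  65  82  94 108 159 206 225 229 227 226 225 224 223 222
 
[... 512 characters left out ...]
 214 213 213 212 213
 213 213]
5 226 [ 68  70  80 119 168 189 192 192 187 178 198 212 214 214 214 214 214 214
 214 213]
5 240 [ 53  48  46  48  48  47  61  78  87  98 136 186 206 210 212 211 212 213
 212 213]
5 245 [ 57  46  47  47  48  47  57  76  85  88  86  87  89 119 169 190 194 193
 194 193]
6 215 [ 68  67  69  67  69  68  67  70  69  69  69  66  69  71  66  70  76  88
 109 132]
6 220 [66 66 72 67 68 69 66 70 69 70 68 70 72 71 68 75 81 80 74 70]
6 226 [54 53 56 56 56 54 57 57 61 61 67 76 77 71 68 69 71 72 75 73]
6 240 [ 51  46  42  46  46  48  57  76  87 106 154 191 205 210 211 212 211 211
 211 212]
6 245 [ 51  50  45  45  48  48  56  72  83  86  86  87 108 155 184 193 194 194
 193 194]
```

```bash
python3 - <<'E'
import cv2,numpy as np
a=cv2.imread("pics/a3.png");s=cv2.imread("pics/s6.png");o=cv2.imread("pics/scene0.png")
C=np.zeros((600,800,3),np.uint8)
C[:350,:800]=cv2.resize(a[20:216,60:508],(800,350),interpolation=cv2.INTER_CUBIC)
for i,m in enumerate((o,s)): C[350:,400*i:400*i+400]=cv2.resize(m[195:270,380:500],(400,250),interpolation=cv2.INTER_CUBIC)
cv2.imwrite("pics/v10.png",C)
E
```

```text
(no output)
```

View pics/v10.png

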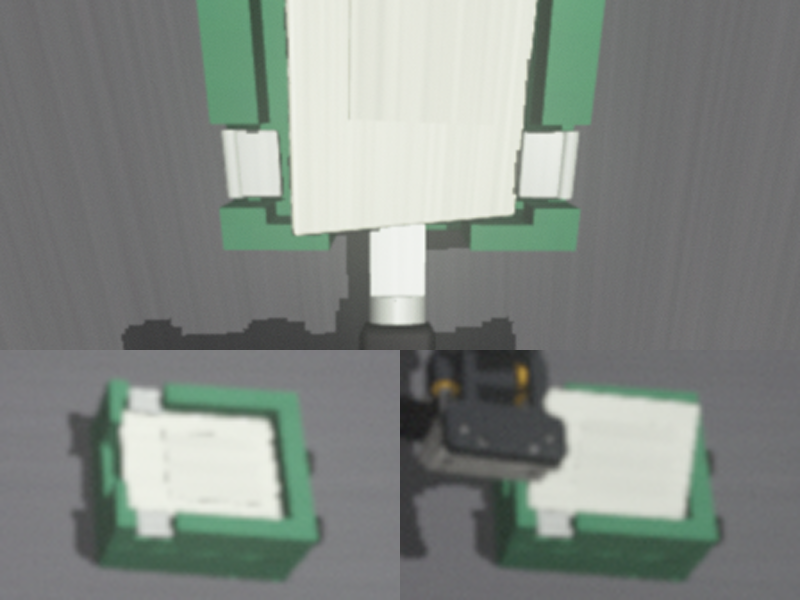

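The last allowed view shows the cover raised strongly on its -x side (wrist left corner about (224,152)), while the +x corner (349,139) looks low. I'll triangulate both corners with the scene camera to see whether the +x clip still holds.

```bash
cat >> h.py <<'E'
def P(c):
    f=210/np.tan(np.radians(c["vfov"]/2));return np.array([[f,0,c["cx"]],[0,f,c["cy"]],[0,0,1]])@np.c_[c["R"],c["t"]]
def tri(c1,u1,c2,u2):
    X=cv2.triangulatePoints(P(c1),P(c2),np.array(u1,float)[:,None],np.array(u2,float)[:,None]).ravel();return X[:3]/X[3]
def proj(c,X):
    h=P(c)@np.r_[X,1];return h[:2]/h[2]
E
python3 - <<'E'
from h import *
np.set_printoptions(suppress=True,precision=4)
W=cams.get_calibration("wrist");S=cams.get_calibration("scene")
R=tri(W,(349.5,139.3),S,(419,243));print("right",R,proj(W,R),proj(S,R))
for z in(.051,.06,.07,.08,.09,.1):
    p=px(W,(349.5,139.3),z);l=px(W,(224,151.6),z);print(z,"R",p,proj(S,p),"L",l,proj(S,l))
# far corners at z .051
s=monitor.observe();print(s["time_s"],s["force"],s["torque"])
T=cams.get_calibration("top");im=cams.capture("top");cv2.imwrite("pics/t6.png",im)
o=cv2.imread("pics/top0.png")
for v in range(166,222,4):print(v,"old",o[v,138:172:2].min(1),"new",im[v,138:172:2].min(1))
E
```

```text
right [0.5679 0.1735 0.0548] [349.7429 138.8999] [418.9466 242.9671]
0.051 R [0.5685 0.1726 0.051 ] [418.1504 244.0237] L [0.4945 0.1687 0.051 ] [412.8527 214.5379]
0.06 R [0.5667 0.1742 0.06  ] [419.7971 241.3468] L [0.4963 0.1705 0.06  ] [414.6487 213.1326]
0.07 R [0.5647 0.1759 0.07  ] [421.6539 238.3281] L [0.4982 0.1724 0.07  ] [416.6809 211.5424]
0.08 R [0.5627 0.1777 0.08  ] [423.5402 235.2616] L [0.5001 0.1744 0.08  ] [418.7528 209.9211]
0.09 R [0.5607 0.1794 0.09  ] [425.4566 232.1462] L [0.5021 0.1764 0.09  ] [420.8656 208.2678]
0.1 R [0.5587 0.1812 0.1   ] [427.4037 228.9807] L [0.504  0.1783 0.1   ] [423.0205 206.5816]
15.3083 [-0.2104  1.5891 -2.4903] [0.0057 0.0179 0.028 ]
166 old [123 122 122 122 122 122 121 121 121 122 121 122 121 120 121 121 120] new [58 57 56 57 58 58 45 63 65 58 59 64 61 58 60 59 60]
170 old [112 114 114 114 116 116 115 113 113 133 122 121 119 117 118 121 122] new [57 57 56 56 60 77 66 60 64 62 63 61 61 60 61 61 59]
174 old [105 107 105 106 108 108 108 102 118 232 234 231 230 110 112  74  49] new [55 57 59 55 72 67 62 64 62 62 62 63 63 62 61 59 64]
[... 853 characters left out ...]
 81  81]
202 old [241 231 228 239 242 241 235 214 248 247 247 247 244 129  70  99  28] new [59 55 43 35 48 53 68 72 74 80 47 24 30 28 29 28 29]
206 old [246 247 246 247 247 248 248 248 247 248 248 249 230 113  65  29  31] new [60 56 53 56 57 57 58 52 55 46 51 27 32 29 31 27 28]
210 old [112 112 112 118 116 117  91 176 238 238 240 174 115 110  56  35  37] new [ 58  56  66  98  94  97  61 139 131  80  68  67  29  31  31  29  29]
214 old [ 79  80  80  80  86  87  58 199 204 202 206 152 106 106  45  35  38] new [ 61  57  70  69  73  74  52 118  70  65  71  71  69  31  28  29  31]
218 old [62 62 61 58 59 58 57 58 59 58 55 58 58 53 53 54 55] new [59 59 55 47 49 51 47 57 62 76 68 69 69 72 39 26 29]
```

The +x corner is still at z≈0.055, so that clip still holds. The -x corner is at about 0.10 and free. I'll lower, back out, measure the tool's tilt in the hand, and then go in again yawed towards the +x clip.

```bash
python3 - <<'E'
from h import *
np.set_printoptions(suppress=True,precision=1)
r.movel(*pose(-.062,.068,-6),velocity=.05);r.dwell(.1)
r.movel(*pose(-.145,.068,-6),velocity=.1)
r.movel(*pose(-.145,.085,0),velocity=.1);r.dwell(.3)
s=monitor.observe();c=cams.get_calibration("wrist");im=cams.capture("wrist");cv2.imwrite("pics/b1.png",im);np.save("b1.npy",c,allow_pickle=True)
cv2.imwrite("pics/b1s.png",cams.capture("scene"));cv2.imwrite("pics/b1t.png",cams.capture("top"))
G=s["ee_pos"]+[0,0,.019];print(s["time_s"],s["opening"],G*1e3,s["force"])
g=im.min(2).astype(float)
for v in range(64,190,9):
    bg=np.r_[g[v,250:258],g[v,308:316]].mean();fg=g[v,278:290].mean();print(v,bg,fg,blade(im,c,[v],G,thr=(bg+fg)/2)[0] if fg>bg+15 else "")
E
```

```text
17.6083 0.021713435948817545 [523.4  30.3  84.6] [-0.6 -1.4 -1.2]
64 187.1875 189.41666666666666 
73 190.5625 193.5 
82 194.3125 200.75 
91 198.0625 247.0 [91.  33.  90.4 -4.1]
100 201.5 247.0 [100.   33.1  86.1  -2.5]
109 203.9375 247.0 [109.   33.2  81.9  -1.1]
118 191.125 247.0 [118.   33.1  77.8  -0.4]
127 193.1875 247.0 [127.   32.5  73.5  -2.2]
136 196.875 247.0 [136.   32.4  69.2  -1.4]
145 196.625 247.0 [145.   32.4  64.9  -0.2]
154 195.3125 247.0 [154.   32.4  60.6   1. ]
163 193.125 247.0 [163.   32.5  56.4   2.3]
172 192.75 247.0 [172.   32.1  51.8   1.9]
181 180.5625 247.0 [181.   32.3  47.7   3.9]
```

```bash
python3 - <<'E'
from h import *
np.set_printoptions(suppress=True,precision=2,linewidth=200)
S=cams.get_calibration("scene");im=cv2.imread("pics/b1s.png").min(2).astype(float)
s0=np.load("s3.npy").min(2).astype(float)
for n,i in(("now",im),("w3",s0)):
    for u in(386,390,394,398):
        col=i[200:236,u];bg=np.median(col);w=np.clip(col-bg-40,0,None);print(n,u,"cen",(w*np.arange(200,236)).sum()/max(w.sum(),1),"max",col.max())
    rr=int(round((w*0+1).sum()*0+216)); print(n,[ (v,i[v,396:412].astype(int)) for v in(214,218,221)])
G=np.array([.5234,.0303,.0846])
for tl in(0,-4,-8,-12):
    for x in(.06,.09):
        X=G+BD*x*np.cos(np.radians(tl))+[0,0,x*np.sin(np.radians(tl))+.0015];print(tl,x,proj(S,X))
G=np.array([.5242,.0325,.0990])
for x in(.06,.09):print("w3 level",x,proj(S,G+BD*x+[0,0,.0015]))
E
```

```text
now 386 cen 220.05982905982907 max 192.0
now 390 cen 220.61111111111111 max 192.0
now 394 cen 221.23557692307693 max 189.0
now 398 cen 0.0 max 112.0
now [(214, array([108, 109, 110, 107,  93,  78,  76,  76,  88,  93,  95,  91,  77,  59,  48,  48])), (218, array([123, 113, 110, 108,  97,  80,  69,  66,  64,  64,  58,  55,  50,  45,  48,  51])), (221, array([139, 114, 110, 110, 104,  88,  70,  63,  65,  65,  62,  50,  49,  52,  50,  53]))]
w3 386 cen 214.00836820083683 max 192.0
w3 390 cen 214.25159914712154 max 192.0
w3 394 cen 214.45333333333335 max 192.0
w3 398 cen 214.82142857142858 max 190.0
w3 [(214, array([191, 191, 189, 183, 150,  98,  76,  75,  88,  95,  97,  92,  78,  60,  50,  51])), (218, array([160, 161, 162, 161, 140,  98,  72,  64,  67,  64,  59,  57,  47,  48,  45,  45])), (221, array([107, 109, 109, 110, 105,  86,  69,  63,  62,  63,  60,  55,  48,  48,  48,  53]))]
0 0.06 [381.11 217.44]
0 0.09 [395.26 218.46]
-4 0.06 [380.72 218.43]
-4 0.09 [394.59 219.94]
-8 0.06 [380.2  219.41]
-8 0.09 [393.73 221.39]
-12 0.06 [379.54 220.35]
-12 0.09 [392.68 222.8 ]
w3 level 0.06 [383.32 214.3 ]
w3 level 0.09 [397.66 215.32]
```

In-hand tilt is -8.5° (wrist and scene agree), with no sliding. Now going in level, yawed 32° towards the +x clip.

```bash
cat >> h.py <<'E'
BL=np.array([np.sin(BY),-np.cos(BY),0])  # lateral, world +x side
def poseY(tipx,tiplat,phi,tipz,tool_pitch,tilt=-8.5,L=.095):
    "TCP pose putting blade tip at (tipx,tiplat) of the notch frame; phi deg towards +x clip; tool_pitch = blade elevation"
    yaw=BY-np.radians(phi);e=np.radians(tool_pitch)
    d=np.array([np.cos(yaw)*np.cos(e),np.sin(yaw)*np.cos(e),np.sin(e)])
    G=N+BD*tipx+BL*tiplat+[0,0,tipz]-L*d
    q=down(yaw,np.radians(tool_pitch-tilt));return G+.019*Ro.from_quat(q).as_matrix()[:,2],q
def rep(n):
    s=monitor.observe();print(n,"t%.1f"%s["time_s"],s["ee_pos"].round(4),np.round(s["force"],2),np.round(s["torque"],3))
E
python3 - <<'E'
from h import *
ph=32;b=lambda t:(.024-t*np.cos(np.radians(ph)),.025-t*np.sin(np.radians(ph)))
r.movel(*poseY(*b(.065),ph,.085,0),velocity=.1)
r.movel(*poseY(*b(.055),ph,.041,0),velocity=.1);r.dwell(.2);rep("pre")
print(r.movel(*poseY(*b(0),ph,.041,0),velocity=.05,force_limit=6));r.dwell(.2);rep("in")
print(poseY(*b(0),ph,.041,0)[0])
E
```

```text
Traceback (most recent call last):
rig.IKError: the arm cannot follow that straight line within its joint ranges
```

```bash
python3 - <<'E'
from h import *
rep("now");print(np.round(monitor.observe()["joint_pos"],2))
for ph in(32,20,-0):
  b=lambda t:(.024-t*np.cos(np.radians(ph)),.025-t*np.sin(np.radians(ph)))
  for e in(0,-4,-8.5,-12):
    o=[]
    for t,z in((.065,.085),(.055,.040),(0,.040),(0,.075)):
        q=planner.ik(*poseY(*b(t),ph,z,e));o.append(None if q is None else list(np.round(np.array(q)[[4,5,6]],2)))
    print(ph,e,o)
E
```

```text
now t18.6 [0.4683 0.0674 0.0664] [ 0.02  0.62 -1.83] [-0.169  0.032 -0.037]
[ 0.01  0.6  -0.18  2.22 -0.05  0.23 -0.69]
32 0 [[np.float64(-0.05), np.float64(0.23), np.float64(-0.69)], [np.float64(1.04), np.float64(0.28), np.float64(-1.78)], [np.float64(0.77), np.float64(0.28), np.float64(-1.58)], [np.float64(-0.07), np.float64(0.27), np.float64(-0.76)]]
32 -4 [[np.float64(-0.03), np.float64(0.33), np.float64(-0.74)], [np.float64(0.72), np.float64(0.31), np.float64(-1.5)], [np.float64(-0.06), np.float64(0.29), np.float64(-0.81)], [np.float64(-0.06), np.float64(0.38), np.float64(-0.81)]]
32 -8.5 [[np.float64(-0.02), np.float64(0.43), np.float64(-0.79)], [np.float64(-0.02), np.float64(0.34), np.float64(-0.8)], [np.float64(-0.05), np.float64(0.41), np.float64(-0.84)], [np.float64(-0.05), np.float64(0.49), np.float64(-0.84)]]
32 -12 [[np.float64(-0.01), np.float64(0.52), np.float64(-0.81)], [np.float64(-0.02), np.float64(0.42), np.float64(-0.82)], [np.float64(-0.05), np.float64(0.5), np.float64(-0.86)], [np.float64(-0.05), np.float64(0.58), np.float64(-0.86)]]
20 0 [[np.float64(0.05), np.
[... 1144 characters left out ...]
-4 [[np.float64(0.21), np.float64(0.56), np.float64(-0.33)], [np.float64(0.22), np.float64(0.46), np.float64(-0.35)], [np.float64(0.19), np.float64(0.46), np.float64(-0.42)], [np.float64(0.17), np.float64(0.54), np.float64(-0.41)]]
0 -8.5 [[np.float64(0.21), np.float64(0.59), np.float64(-0.37)], [np.float64(0.23), np.float64(0.49), np.float64(-0.4)], [np.float64(0.19), np.float64(0.51), np.float64(-0.46)], [np.float64(0.18), np.float64(0.58), np.float64(-0.45)]]
0 -12 [[np.float64(0.22), np.float64(0.62), np.float64(-0.4)], [np.float64(0.23), np.float64(0.52), np.float64(-0.44)], [np.float64(0.19), np.float64(0.55), np.float64(-0.49)], [np.float64(0.18), np.float64(0.62), np.float64(-0.47)]]
```

```bash
python3 - <<'E'
from h import *
ph=22;b=lambda t:(.028-t*np.cos(np.radians(ph)),.0225-t*np.sin(np.radians(ph)))
r.movel(*poseY(*b(.065),ph,.085,-3),velocity=.1)
r.movel(*poseY(*b(.058),ph,.0395,-3),velocity=.1);r.dwell(.2);rep("pre")
print(r.movel(*poseY(*b(0),ph,.0395,-3),velocity=.05,force_limit=6));r.dwell(.2);rep("in")
print(poseY(*b(0),ph,.0395,-3)[0])
E
```

```text
pre t19.8 [0.4916 0.0636 0.0262] [ 0.   -1.26 -1.05] [-0.154  0.038 -0.009]
False
in t21.3 [0.5152 0.116  0.0255] [-0.75  0.21 -0.93] [-0.103 -0.022  0.009]
[0.5153126  0.11634724 0.02555939]
```

```bash
python3 - <<'E'
from h import *
ph=22;W=lambda h,e:poseY(.028,.0225,ph,.0395+h,e)
for h,e in((.006,-3),(.010,-2),(.014,-1),(.018,0),(.022,1),(.026,2)):
    r.movel(*W(h,e),velocity=.04);r.dwell(.12);F=[];
    for _ in range(4): F.append(np.r_[monitor.observe()["force"],monitor.observe()["torque"]]);r.dwell(.02)
    print(h,np.mean(F,0).round(2),"%.1f"%monitor.observe()["time_s"])
cv2.imwrite("pics/c1w.png",cams.capture("wrist"));cv2.imwrite("pics/c1s.png",cams.capture("scene"))
S=cams.get_calibration("scene")
# where the +x near corner would be for several heights; and its image neighbourhood
im=cv2.imread("pics/c1s.png").min(2)
for z in(.051,.061,.071,.081):print(z,proj(S,N+BL*.04+[0,0,z]).round(1))
print(im[226:250:2,408:432:2])
E
```

```text
0.006 [ 0.19  0.1  -1.54 -0.12  0.    0.01] 21.8
0.01 [ 0.18  0.03 -1.48 -0.17  0.03 -0.  ] 22.2
0.014 [ 0.07 -0.1  -3.45 -0.41  0.26  0.04] 22.6
0.018 [-1.04  0.02 -3.76 -0.39  0.37  0.12] 23.1
0.022 [-0.8  -0.44 -2.06 -0.34  0.26  0.09] 23.5
0.026 [-0.49  0.16 -1.62 -0.27  0.18  0.07] 23.9
0.051 [418.  244.7]
0.061 [419.1 242.6]
0.071 [420.3 240.4]
0.081 [421.4 238.1]
[[192 199 197 160 114 105 102 159 183 184 183 184]
 [167 192 196 178 120 113 117 167 183 184 184 183]
 [ 78 116 154 177 125 114 125 178 183 184 184 182]
 [ 48  46  64  90 104 107 135 180 184 183 184 184]
 [ 50  47  51  65  81  76 156 182 182 181 182 180]
 [ 52  45  55  65  89  89 163 181 182 181 183 183]
 [ 48  47  52  62  89 115 178 183 183 184 182 184]
 [ 53  47  50  57  90 125 177 181 182 182 182 182]
 [ 56  47  43  55  91 109 148 182 179 179 179 180]
 [ 54  47  47  56  88  92 120 193 197 196 194 173]
 [ 56  42  45  55  86  89 112 190 203 203 201 161]
 [ 55  46  46  51  64  69  96 185 201 199 197 173]]
```

```bash
python3 - <<'E'
from h import *
np.set_printoptions(suppress=True,linewidth=220)
ph=22;W=lambda h,e:poseY(.028,.0225,ph,.0395+h,e)
im=cv2.imread("pics/c1s.png").min(2);print("c1",im[238:252,416:434])
for h,e in((.030,2),(.033,2)):
    r.movel(*W(h,e),velocity=.03);r.dwell(.12);F=[];
    for _ in range(4): F.append(np.r_[monitor.observe()["force"],monitor.observe()["torque"]]);r.dwell(.02)
    print(h,np.mean(F,0).round(2),"%.1f"%monitor.observe()["time_s"])
np.save("c2.npy",cams.get_calibration("wrist"),allow_pickle=True)
cv2.imwrite("pics/c2w.png",cams.capture("wrist"));cv2.imwrite("pics/c2s.png",cams.capture("scene"))
for n in("scene0","c2s"):print(n);print(cv2.imread(f"pics/{n}.png").min(2)[236:254,414:434])
E
```

```text
c1 [[ 89  91 115 158 178 182 183 183 183 184 184 184 182 183 184 182 178 178]
 [ 90  93 121 162 180 181 182 182 183 182 183 183 184 183 183 182 180 180]
 [ 90  99 125 161 177 180 181 182 182 183 182 183 182 183 182 182 182 181]
 [ 90  98 125 155 169 177 180 182 181 182 181 181 181 180 182 181 181 180]
 [ 91  97 109 129 148 172 182 183 179 177 179 180 179 179 180 179 175 169]
 [ 86  93  97 103 128 170 188 188 183 180 183 185 183 179 176 169 154 143]
 [ 88  90  92  92 120 169 193 197 197 196 196 196 194 191 173 146 119 101]
 [ 89  90  90  92 115 164 192 202 202 202 201 201 201 195 165 114  80  84]
 [ 86  90  89  90 112 160 190 202 203 202 203 203 201 195 161 100  68  78]
 [ 78  79  81  86 103 153 187 198 200 200 200 199 200 192 162 105  68  77]
 [ 64  68  69  68  96 148 185 199 201 202 199 197 197 192 173 127  76  73]
 [ 57  59  60  61  88 140 181 197 199 199 199 197 196 194 182 145  87  62]
 [ 59  57  61  61  78 115 149 162 165 165 167 168 171 170 164 131  80  60]
 [ 57  58  61  63  70  83  99 103 103 103 104 108 112 114 111  91  66  57]]
0.03 [-0.28  0.3  -1.49 -0.2   0.15  0.08] 24.
[... 2351 characters left out ...]
02 202 202 201 194 162 113  78  79]
 [ 50  74  86  88  88  92 112 159 190 202 203 202 203 203 202 195 160 101  64  76]
 [ 47  70  78  80  81  83 103 153 187 198 199 199 199 199 199 192 162 106  65  73]
 [ 48  59  63  64  67  67  94 146 184 200 201 201 198 198 199 193 172 128  78  68]
 [ 51  54  59  57  59  62  84 139 180 196 198 198 199 199 198 195 183 145  84  62]
 [ 52  55  56  55  56  62  76 115 147 161 164 165 168 167 170 171 164 130  83  58]
 [ 54  56  57  57  56  61  69  84  97 103 103 100 103 106 109 114 112  90  63  58]
 [ 56  58  54  56  54  58  61  61  64  64  64  64  63  65  71  72  75  65  60  57]
 [ 56  59  58  58  58  62  59  59  56  55  56  59  60  61  63  63  61  59  57  55]]
```

```bash
cat >> h.py <<'E'
def polys(im,thr=175,minA=60,roi=None):
    hsv=cv2.cvtColor(im,cv2.COLOR_BGR2HSV);m=((im.min(2)>thr)&(hsv[...,1]<40)).astype(np.uint8)
    if roi: k=np.zeros_like(m);k[roi[1]:roi[3],roi[0]:roi[2]]=1;m*=k
    for c in cv2.findContours(m,cv2.RETR_EXTERNAL,cv2.CHAIN_APPROX_NONE)[0]:
        if cv2.contourArea(c)>minA: print("  A%d"%cv2.contourArea(c),cv2.approxPolyDP(c,2.5,True)[:,0].tolist())
E
python3 - <<'E'
from h import *
c=cams.get_calibration("wrist")
for n in("c2w","b1"):
    print(n)
    for t in(185,215): polys(cv2.imread(f"pics/{n}.png"),t,roi=(100,0,460,215))
print("scene c2",);polys(cv2.imread("pics/c2s.png"),140,roi=(395,190,490,270))
print("scene b1",);polys(cv2.imread("pics/b1s.png"),150,roi=(400,190,490,270))
print("scene 0",);polys(cv2.imread("pics/scene0.png"),170,roi=(400,190,490,270))
S=cams.get_calibration("scene")
for lat in(-.04,.04):
    for x in(0,.099): print(lat,x,[proj(S,N+BD*x+BL*lat+[0,0,z]).round(1).tolist() for z in(.051,.061,.075,.09)])
E
```

```text
c2w
  A1028 [[188, 138], [161, 147], [174, 180], [201, 168]]
  A7799 [[245, 0], [276, 81], [275, 85], [268, 86], [268, 199], [293, 201], [297, 199], [298, 154], [297, 128], [291, 123], [300, 120], [323, 130], [317, 107], [322, 119], [349, 110], [350, 105], [338, 75], [308, 87], [277, 0]]
  A1223 [[267, 142], [269, 199], [295, 200], [297, 153], [280, 169]]
  A973 [[188, 138], [161, 148], [175, 180], [200, 170]]
  A1029 [[338, 76], [311, 87], [323, 119], [350, 109]]
  A78 [[290, 40], [294, 66], [304, 77]]
  A2642 [[246, 0], [290, 120], [293, 122], [299, 118], [323, 128], [306, 83], [281, 59], [283, 54], [263, 0]]
b1
  A14607 [[254, 47], [252, 53], [256, 53], [246, 72], [245, 83], [241, 80], [238, 62], [237, 100], [234, 100], [232, 79], [231, 108], [228, 107], [227, 92], [233, 178], [240, 201], [243, 191], [246, 197], [247, 214], [247, 199], [252, 193], [251, 175], [255, 171], [254, 116], [266, 117], [268, 200], [285, 202], [300, 199], [305, 206], [305, 214], [320, 214], [321, 209], [322, 214], [327, 213], [330, 201], [334, 207], [338, 204], [342, 178], [346, 209], [347, 162], [350, 161
[... 480 characters left out ...]
406, 222], [414, 229], [420, 225], [409, 220]]
  A1282 [[422, 250], [430, 250], [433, 242], [463, 245], [475, 220], [426, 216], [419, 239]]
scene b1
  A1486 [[419, 207], [416, 213], [417, 232], [423, 250], [430, 250], [432, 243], [464, 244], [460, 214], [428, 212], [426, 207]]
scene 0
  A1394 [[419, 207], [417, 234], [423, 250], [430, 250], [432, 243], [463, 245], [459, 216], [429, 214], [426, 207]]
-0.04 0 [[415.8, 213.1], [416.9, 210.7], [418.4, 207.4], [420.0, 203.7]]
-0.04 0.099 [[460.7, 216.3], [462.1, 213.9], [464.2, 210.6], [466.4, 206.9]]
0.04 0 [[418.0, 244.7], [419.1, 242.6], [420.7, 239.5], [422.5, 236.1]]
0.04 0.099 [[464.8, 248.2], [466.4, 246.1], [468.6, 243.0], [471.0, 239.6]]
```

Scene polygons show the cover is hinging up about its +x long edge: the -x edge is very high, and the +x clip still holds. I'll lower it and back out. Then I'll press the blade down on the notch floor to turn the tool back tip-up in the grip, so the blade's corner can work close to that clip.

```bash
cat >> h.py <<'E'
def tilt(G,yaw,pitchname="",save="pics/tl.png"):
    "fit blade centre line rows in the scene picture -> in-world blade elevation"
    S=cams.get_calibration("scene");im=cams.capture("scene");cv2.imwrite(save,im);g=im.min(2).astype(float)
    best=[]
    d=np.array([np.cos(yaw),np.sin(yaw),0])
    for e in np.arange(-20,15,.5):
        sc=0
        for x in np.arange(.055,.093,.002):
            for w,k in((0,1),(-.005,1),(.005,1),(.013,-1),(-.013,-1)):
                X=G+d*x*np.cos(np.radians(e))+[0,0,x*np.sin(np.radians(e))+.0015]+w*np.array([d[1],-d[0],0])
                u,v=proj(S,X)+[0,-.5];sc+=k*cv2.getRectSubPix(g.astype(np.float32),(1,1),(float(u),float(v)))[0,0]*(1 if k>0 else 1.5)
        best.append((sc,e))
    best.sort();print("elev",[b[1] for b in best[-3:]])
    return best[-1][1]
E
python3 - <<'E'
from h import *
ph=22;b=lambda t:(.028-t*np.cos(np.radians(ph)),.0225-t*np.sin(np.radians(ph)))
r.movel(*poseY(*b(0),ph,.046,-3),velocity=.06)
r.movel(*poseY(*b(.062),ph,.042,-3),velocity=.12)
r.movel(*pose(-.105,.085,0),velocity=.12);r.dwell(.2);rep("out")
s=monitor.observe();tilt(s["ee_pos"]+[0,0,.019],BY)
# self test on the earlier picture
print(planner.ik(*pose(-.098,.030,0)))
polys(cv2.imread("pics/tl.png"),140,roi=(400,190,490,270))
E
```

```text
out t27.0 [0.5243 0.0684 0.0653] [ 0.52  0.85 -0.09] [ 0.023 -0.131 -0.019]
elev [np.float64(-8.0), np.float64(-9.0), np.float64(-8.5)]
[-0.10539933  0.76458988 -0.13856017  1.98893913  0.24581256  0.40378465
 -0.47782195]
  A76 [[400, 218], [400, 224], [413, 225], [413, 220]]
  A1636 [[418, 207], [418, 240], [423, 250], [430, 250], [431, 243], [464, 245], [463, 211]]
```

The left edge now seems higher than before, possibly with the cover shifted onto the rim. I'll take wrist, top and scene pictures from above and measure the corners numerically.

```bash
python3 - <<'E'
from h import *
r.movel([.526,.075,.17],down(BY),velocity=.2);r.dwell(.25);rep("look")
c=cams.get_calibration("wrist");im=cams.capture("wrist");cv2.imwrite("pics/d1w.png",im);np.save("d1.npy",c,allow_pickle=True)
s=cams.capture("scene");cv2.imwrite("pics/d1s.png",s);t=cams.capture("top");cv2.imwrite("pics/d1t.png",t)
print("wrist");[polys(im,k,100,(130,0,440,150)) for k in(190,215)]
print("scene");polys(s,140,40,(400,190,490,270));print("top");polys(t,140,40,(100,155,185,235))
for n,cc in(("w",c),("t",cams.get_calibration("top"))):
  for lat in(-.04,.04):
    for x in(0,.099): print(n,lat,x,[proj(cc,N+BD*x+BL*lat+[0,0,z]).round(0).tolist() for z in(.051,.061,.071,.081)])
print("flap tips w",[proj(c,N+BD*.015+BL*l+[0,0,.06]).round(0).tolist() for l in(-.037,.037)])
E
```

```text
look t27.9 [0.5252 0.0748 0.1688] [-0.01  0.3  -0.98] [-0.025 -0.041 -0.05 ]
wrist
  A292 [[342, 61], [329, 63], [329, 84], [342, 83]]
  A10335 [[231, 0], [232, 61], [222, 61], [223, 84], [231, 83], [235, 89], [266, 90], [268, 149], [297, 149], [297, 92], [323, 90], [327, 0]]
  A261 [[330, 62], [329, 84], [340, 84], [342, 62]]
  A9989 [[231, 0], [230, 82], [233, 88], [267, 89], [268, 149], [297, 149], [296, 93], [322, 91], [326, 0], [312, 0], [311, 5], [310, 0]]
scene
  A1636 [[418, 207], [418, 241], [422, 250], [430, 250], [431, 243], [464, 245], [463, 211]]
  A93 [[414, 196], [429, 199], [425, 192], [417, 191]]
top
  A1505 [[175, 216], [173, 211], [163, 208], [160, 199], [147, 200], [117, 223], [110, 234], [142, 234], [142, 231], [144, 234], [173, 234]]
  A1242 [[156, 155], [125, 155], [122, 203], [141, 191], [159, 186]]
w -0.04 0 [[239.0, 93.0], [237.0, 92.0], [236.0, 91.0], [234.0, 90.0]]
w -0.04 0.099 [[234.0, -38.0], [232.0, -45.0], [230.0, -51.0], [228.0, -59.0]]
w 0.04 0 [[330.0, 93.0], [332.0, 92.0], [333.0, 91.0], [335.0, 90.0]]
w 0.04 0.099 [[335.0, -39.0], [337.0, -45.0], [339.0, -52.0], [341.0, -59.0]]
t -0.04 0 [[162.0, 209.0], [161.0, 208.0], [160.0, 208.0], [159.0, 207.0]]
t -0.04 0.099 [[122.0, 208.0], [121.0, 207.0], [119.0, 206.0], [118.0, 206.0]]
t 0.04 0 [[165.0, 177.0], [164.0, 176.0], [163.0, 176.0], [162.0, 175.0]]
t 0.04 0.099 [[125.0, 176.0], [124.0, 175.0], [122.0, 174.0], [121.0, 173.0]]
flap tips w [[240.0, 73.0], [329.0, 73.0]]
```

Wrist: the cover's right edge is at column 323, and the +x flap is a separate blob starting at 329. The cover has slid about 6 mm to -x and is already out of the +x clip, with its left edge lying on the other side. Now I'll lift it centrally, move it back by 7 mm and let it down on both flaps.

```bash
cat >> h.py <<'E'
def wsnap(name):
    rep(name);c=cams.get_calibration("wrist");im=cams.capture("wrist");cv2.imwrite(f"pics/{name}w.png",im);np.save(f"{name}.npy",c,allow_pickle=True)
    polys(im,190,100,(130,0,440,170));s=cams.capture("scene");cv2.imwrite(f"pics/{name}s.png",s);print(" scene");polys(s,140,40,(400,190,490,270))
    for z in(.061,.075):print(" flap tips",[proj(c,N+BD*.015+BL*l+[0,0,.06]).round(0).tolist() for l in(-.037,.037)],"cover nominal z",z,[proj(c,N+BL*l+[0,0,z]).round(0).tolist() for l in(-.04,.04)])
E
python3 - <<'E'
from h import *
r.movel(*poseY(-.045,-.005,0,.060,-1),velocity=.2)
r.movel(*poseY(-.035,-.005,0,.0395,-1),velocity=.1);r.dwell(.1)
print(r.movel(*poseY(.020,-.005,0,.0395,-1),velocity=.07,force_limit=6))
r.movel(*poseY(.020,-.005,0,.070,-1),velocity=.06);r.dwell(.2);wsnap("e1")
E
```

```text
False
e1 t31.2 [0.5218 0.1017 0.0525] [ 0.2  -0.37 -2.12] [-0.239 -0.093 -0.015]
  A1330 [[297, 125], [286, 125], [285, 121], [268, 122], [268, 169], [297, 169]]
  A658 [[382, 82], [362, 82], [361, 115], [381, 114]]
  A17783 [[208, 0], [205, 110], [359, 122], [359, 0], [239, 0], [238, 9], [236, 0]]
 scene
  A59 [[421, 243], [423, 250], [430, 250], [430, 244]]
  A1588 [[406, 218], [406, 223], [420, 226], [422, 239], [463, 245], [463, 211], [421, 203], [420, 218]]
 flap tips [[225.0, 99.0], [362.0, 99.0]] cover nominal z 0.061 [[220.0, 127.0], [367.0, 127.0]]
 flap tips [[225.0, 99.0], [362.0, 99.0]] cover nominal z 0.075 [[215.0, 124.0], [374.0, 124.0]]
```

Both sides are now up: the right edge is at about z 0.07, above the flap. Lift a little more, shift +x, and check.

```bash
python3 - <<'E'
from h import *
r.movel(*poseY(.020,-.005,0,.074,-1),velocity=.06)
r.movel(*poseY(.020,.005,0,.074,-1),velocity=.04);r.dwell(.1);wsnap("e2")
E
```

```text
e2 t32.0 [0.532  0.1013 0.0568] [-0.28  0.28 -1.54] [-0.201 -0.093  0.003]
  A1335 [[297, 122], [268, 124], [268, 169], [297, 169]]
  A100 [[368, 83], [365, 83], [364, 117], [367, 116]]
  A111 [[182, 82], [185, 117], [185, 83]]
  A18047 [[200, 0], [198, 87], [188, 84], [189, 116], [356, 113], [353, 117], [342, 117], [361, 116], [362, 85], [354, 84], [348, 0], [227, 0], [226, 30], [224, 0]]
 scene
  A59 [[421, 243], [422, 250], [430, 250], [430, 244]]
  A1314 [[407, 221], [409, 227], [422, 227], [423, 238], [463, 244], [458, 215], [420, 206], [421, 222]]
 flap tips [[208.0, 100.0], [341.0, 100.0]] cover nominal z 0.061 [[203.0, 128.0], [346.0, 128.0]]
 flap tips [[208.0, 100.0], [341.0, 100.0]] cover nominal z 0.075 [[197.0, 125.0], [352.0, 125.0]]
```

The cover is now centred (198–354 against nominal 197–352 at z≈0.075), level, and above both flaps. Letting it down and withdrawing.

```bash
python3 - <<'E'
from h import *
r.movel(*poseY(.020,.005,0,.046,-1),velocity=.05);r.dwell(.1)
r.movel(*poseY(-.045,.004,0,.046,-1),velocity=.1)
r.movel([.526,.075,.17],down(BY),velocity=.2);r.dwell(.15);wsnap("f1")
s=monitor.observe();tilt(s["ee_pos"]+[0,0,.019],BY)
im=cv2.imread("pics/f1w.png").min(2)
for v in(66,72,78):print(v,im[v,216:250],im[v,316:350])
for v in(66,72,78):print("snapped-ish ref d1",v,cv2.imread("pics/d1w.png").min(2)[v,316:350])
E
```

```text
f1 t34.8 [0.5251 0.074  0.1687] [-0.63 -0.26 -2.88] [-0.01  -0.045 -0.024]
  A11335 [[236, 0], [239, 59], [222, 60], [223, 83], [239, 83], [240, 90], [268, 91], [268, 169], [297, 169], [297, 89], [331, 87], [342, 82], [343, 61], [333, 59], [333, 0]]
 scene
  A1422 [[419, 206], [417, 218], [422, 250], [430, 250], [431, 243], [465, 244], [459, 215], [428, 212], [427, 207]]
  A90 [[414, 194], [415, 198], [428, 199], [427, 193], [417, 191]]
 flap tips [[240.0, 72.0], [329.0, 72.0]] cover nominal z 0.061 [[237.0, 91.0], [332.0, 91.0]]
 flap tips [[240.0, 72.0], [329.0, 72.0]] cover nominal z 0.075 [[235.0, 90.0], [334.0, 90.0]]
elev [np.float64(-8.0), np.float64(-9.0), np.float64(-8.5)]
66 [108 103  80  92 139 178 204 217 199 189 203 213 213 215 217 217 218 220
 220 222 221 212 201 224 230 228 226 227 228 230 229 229 228 228] [236 235 234 234 233 232 233 235 237 238 237 235 234 235 234 234 233 228
 220 227 229 230 231 231 232 232 222 190 186 209 215 195 166 121]
72 [108 109 102  89 117 166 197 211 203 192 197 209 213 217 217 217 218 220
 222 221 221 212 200 217 228 228 227 228 230 230 229
[... 216 characters left out ...]
 217 217 219
 220 220 220 218 216 213 226 228 227 226 228 229 229 229 228 227] [236 236 236 235 233 233 233 234 237 238 237 236 235 235 235 233 233 228
 219 224 227 226 227 227 227 222 203 183 202 218 202 174 133 109]
snapped-ish ref d1 66 [230 230 227 227 226 227 226 224 206 145 102  95 130 197 226 227 227 228
 228 228 230 229 229 231 232 230 222 189 184 206 216 196 165 120]
snapped-ish ref d1 72 [231 230 227 226 226 227 224 218 173 109  83  92 135 202 225 226 225 226
 229 229 227 227 230 230 230 228 219 181 190 208 204 184 150 117]
snapped-ish ref d1 78 [231 229 227 226 225 225 226 217 154  98  84  96 152 216 224 224 225 226
 226 227 227 226 227 227 227 222 200 181 197 218 201 172 129 109]
```

The boundary between cover and flap is now at columns 238 and 334: 96 px wide, so z≈0.062, about 11 mm above snapped-in and overlying both flap tips (240 and 329). The cover is loose on both flaps. Returning the tool, with the gripper pitched 8.5° so the tool is level.

```bash
python3 - <<'E'
from h import *
yaw=np.radians(77);g=np.load("g.npy");G0=g+[0,0,.019]
def pp(dz,pt):
    q=down(yaw,np.radians(pt));return G0+[0,0,dz]+.019*Ro.from_quat(q).as_matrix()[:,2],q
r.reach(*pp(.10,8.5));r.dwell(.15);s=monitor.observe()
e=tilt(s["ee_pos"]-.019*Ro.from_quat(s["tool_rot"]).as_matrix()[:,2],yaw,save="pics/g1s.png");rep("above")
r.movel(*pp(.012,8.5),velocity=.1);r.dwell(.1);rep("near")
print(r.movel(*pp(-.0005,8.5),velocity=.02,force_limit=5));r.dwell(.15);rep("down");print(pp(0,8.5)[0])
E
```

```text
elev [np.float64(-1.0), np.float64(0.0), np.float64(-0.5)]
above t36.3 [ 0.5085 -0.2148  0.1121] [-0.56  0.85 -1.84] [-0.198  0.008  0.037]
near t37.4 [ 0.5082 -0.2169  0.0244] [ 0.76  0.34 -1.57] [-0.171 -0.027 -0.008]
True
down t38.1 [ 0.5075 -0.2167  0.0124] [-0.4  -0.8   5.65] [ 0.152 -0.024  0.056]
[ 0.50760202 -0.21661193  0.01169839]
```

```bash
python3 - <<'E'
from h import *
r.grip(.094);s=monitor.observe();print(s["opening"])
q=s["tool_rot"];z=Ro.from_quat(q).as_matrix()[:,2]
r.movel(s["ee_pos"]-.10*z,q,velocity=.12)
r.reach([.505,-.23,.25],down(np.radians(78)));r.dwell(.2);rep("look")
im=cams.capture("wrist");cv2.imwrite("pics/h1w.png",im);o=cv2.imread("pics/w1.png")
for n,i in(("orig",o),("now",im)):
    d=(i.max(2)<100).astype(np.uint8);k=np.zeros_like(d);k[130:236,262:372]=1;print(n)
    for c in cv2.findContours(d*k,0,1)[0]:
        if cv2.contourArea(c)>300:print("  handle",cv2.minAreaRect(c))
    polys(i,225,30,(255,70,370,145))
    print("  tip col",i[84:100,284].min(1).tolist(), "row110",i[110,270:300].min(1).tolist())
t=cams.capture("scene");print("scene cover");polys(t,165,40,(400,190,490,270))
i=cv2.absdiff(t,cv2.imread("pics/scene0.png")).max(2)[195:280,190:290];print("rest diff >60:",(i>60).sum())
E
```

```text
0.09391241797656058
look t41.1 [ 0.5038 -0.2302  0.2481] [ 0.33 -0.12 -0.6 ] [-0.022 -0.072 -0.004]
orig
  A299 [[350, 104], [348, 129], [344, 130], [346, 139], [369, 139], [369, 129], [351, 128]]
  A1384 [[255, 142], [273, 142], [276, 135], [280, 143], [335, 140], [341, 130], [291, 131], [290, 91], [278, 91], [276, 134], [256, 131]]
  tip col [169, 166, 168, 168, 168, 167, 182, 235, 249, 248, 247, 247, 247, 247, 247, 247] row110 [172, 174, 175, 167, 140, 128, 183, 247, 248, 247, 247, 247, 247, 247, 247, 247, 247, 247, 247, 248, 247, 205, 171, 174, 173, 174, 176, 173, 174, 176]
now
  A202 [[255, 133], [255, 144], [275, 143], [274, 133]]
  A282 [[352, 106], [347, 140], [369, 141], [369, 131], [353, 130]]
  A1175 [[278, 94], [280, 144], [336, 142], [342, 136], [340, 131], [292, 132], [292, 95]]
  tip col [168, 169, 168, 168, 169, 168, 166, 167, 182, 236, 249, 248, 247, 247, 247, 247] row110 [173, 176, 177, 176, 168, 142, 127, 163, 236, 249, 247, 247, 247, 247, 247, 247, 247, 247, 247, 247, 248, 249, 219, 176, 175, 173, 175, 177, 174, 176]
scene cover
  A1335 [[419, 207], [417, 216], [420, 238], [424, 243], [422, 249], [430, 249], [430, 242], [464, 245], [459, 216], [429, 213], [426, 207]]
rest diff >60: 539
```

```bash
python3 - <<'E'
from h import *
t=cams.capture("scene").min(2).astype(float);o=cv2.imread("pics/scene0.png").min(2).astype(float)
def e(i,v):
    a=i[v,408:430];h=(a.max()+75)/2;k=np.where((a[:-1]<h)&(a[1:]>=h))[0][-1] ;return 408+k+(h-a[k])/(a[k+1]-a[k])
for v in range(214,243,3):print(v,round(e(o,v),2),round(e(t,v),2))
r.movel([.505,-.23,.30],velocity=.1);rep("end")
c=cams.get_calibration("top");tp=cams.capture("top");cv2.imwrite("pics/z.png",tp);o=cv2.imread("pics/top0.png")
for v in(180,190,200,206):print(v,o[v,150:176].min(1),tp[v,150:176].min(1))
for n,i in(("old",o),("new",tp)):print(n);polys(i,180,30,(105,160,180,225))
E
```

```text
214 415.89 416.25
217 415.79 416.76
220 415.45 417.31
223 415.97 417.46
226 416.19 418.21
229 416.22 418.37
232 416.28 418.83
235 417.08 419.32
238 417.41 419.47
241 417.81 420.41
end t41.9 [ 0.5046 -0.2299  0.2996] [ 0.22  0.35 -0.57] [-0.002 -0.053 -0.002]
180 [248 248 248 248 248 247 247 246 247 247 247 247 248 248 230 165 113 103
  64  32  32  32  33  44  59  61] [219 220 220 220 220 219 219 220 220 219 219 223 220 149  66  88  99  92
  52  24  24  26  25  35  48  54]
190 [243 243 239 229 241 246 246 246 247 246 246 246 248 246 212 129  54  71
 104 101  60  29  39  59  64  65] [215 217 220 221 221 221 221 222 221 221 223 226 224 154  57  38  43  61
  89  87  51  24  32  53  54  54]
200 [241 237 228 242 247 247 247 247 247 246 247 248 251 246 174  66  64 108
 110  71  32  37  52  62  76 117] [211 206 216 219 219 219 219 219 220 220 221 220 199 126  52  41  43  61
  88  60  30  29  45  49  66 100]
206 [248 248 248 248 247 248 248 248 248 248 249 249 230 165 113 107  65  30
  29  32  31  45  58  81 119 128] [223 223 223 223 222 223 223 222 222 222 225 221 190 128  97  93  55  27
  24  28  28  34  50  69 103 111]
old
  A1265 [[162, 172], [156, 171], [154, 178], [126, 177], [123, 207], [150, 208], [152, 214], [159, 214], [164, 193]]
new
  A1175 [[162, 172], [148, 177], [125, 177], [124, 207], [162, 207]]
```

Both flap tips lie under the cover: visible flap width is 17.5 px on the left and 14.5 px on the right, against about 20 px uncovered, and the 6 mm total overlap matches 80 − 74 mm. The tool is back within about 1 mm. Handing in.

```bash
python3 -c "
from rig import r
print(r.job_done())"
```

```text
the job is handed in; nothing more can be done
None
```

I handed the job in at about 42 s: the blade pried the cover free of both clips, it lies loose on the two flaps, and the pry tool is back on the rest within about 1 mm. The -x clip let go first; on a second pry the cover slid about 6 mm out of the +x clip, so I recentred it with the blade. The final state was checked by pixel measurements, as all 10 picture views were used.

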